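# Find the battery box cell with room and slide the spent pack in

### The job

Three of the four cells of the battery return box are full and one still has room: leaving the spent battery pack on the white lane for now, press on the blue flaps until you find the one that swings down. Then slide the pack off the lane through that flap, without picking it up because it is swollen, so that it lies inside the box with all flaps shut. Leave the flask, mug, mouse and stapler where they are.

Things in the scene. Friction and masses are not known exactly. Their poses are not given: they have to be found in the camera images.
- box: Grey battery return box fixed to the desk, 196 mm (its x) by 224 mm (its y) by 125 mm high; origin under its centre, on the desk, z up. Its top is level: a white lane through the middle along its x, and on each side of the lane two cells under blue flaps (centres x = +-49 mm, y = +-71 mm). Three cells are full to the brim, one is all but empty; which one differs each time and cannot be seen.
- lane (a point): Middle of the white lane's surface, 125 mm above the desk; axes as the box's. The lane is 72 mm wide (y -36 to +36 mm) and its ends are closed by green lips 10 mm high with inner faces at x = +-92 mm. The flaps are flush with it and hinged along its edges.
- pack_mid (a point): Centre (half-way up) of the spent battery pack: a black block with an orange label, 56 mm (its x) by 38 mm (its y) by 20 mm high (z up), about 90 g, lying loose on the white lane, roughly along it, so its centre is 10 mm above the lane.
- flap0 (a joint): Blue flap over the box's +x, +y cell, 84 mm (x) by 67 mm (y), 3 mm thick, hinged along the lane's edge: 0 shut (level), grows as its outer edge swings down into the cell, 1.2 rad at most. A light spring shuts it: about 0.2 N at the outer edge starts it, and the pack's weight opens it. Over a full cell it stops at about 0.05 rad (3 mm at the outer edge).
- flap1 (a joint): Blue flap over the box's +x, -y cell, 84 mm (x) by 67 mm (y), 3 mm thick, hinged along the lane's edge: 0 shut (level), grows as its outer edge swings down into the cell, 1.2 rad at most. A light spring shuts it: about 0.2 N at the outer edge starts it, and the pack's weight opens it. Over a full cell it stops at about 0.05 rad (3 mm at the outer edge).
- flap2 (a joint): Blue flap over the box's -x, +y cell, 84 mm (x) by 67 mm (y), 3 mm thick, hinged along the lane's edge: 0 shut (level), grows as its outer edge swings down into the cell, 1.2 rad at most. A light spring shuts it: about 0.2 N at the outer edge starts it, and the pack's weight opens it. Over a full cell it stops at about 0.05 rad (3 mm at the outer edge).
- flap3 (a joint): Blue flap over the box's -x, -y cell, 84 mm (x) by 67 mm (y), 3 mm thick, hinged along the lane's edge: 0 shut (level), grows as its outer edge swings down into the cell, 1.2 rad at most. A light spring shuts it: about 0.2 N at the outer edge starts it, and the pack's weight opens it. Over a full cell it stops at about 0.05 rad (3 mm at the outer edge).
- press0 (a point): Point fixed to the box on top of the shut flap0 (+x, +y cell), 47.5 mm from its hinge, mid-way along the flap: a good place to press. Axes as the box's.
- press1 (a point): Point fixed to the box on top of the shut flap1 (+x, -y cell), 47.5 mm from its hinge, mid-way along the flap: a good place to press. Axes as the box's.
- press2 (a point): Point fixed to the box on top of the shut flap2 (-x, +y cell), 47.5 mm from its hinge, mid-way along the flap: a good place to press. Axes as the box's.
- press3 (a point): Point fixed to the box on top of the shut flap3 (-x, -y cell), 47.5 mm from its hinge, mid-way along the flap: a good place to press. Axes as the box's.
- flask: Black drinking flask with a yellow cap, 68 mm across, 190 mm tall, standing loose; origin under its centre. A bystander.
- mug: White mug, 80 mm across, 92 mm tall, standing loose; origin under its centre. A bystander.
- mouse: Black round computer mouse, 62 mm across, 34 mm tall, loose on a grey mat; origin under its centre. A bystander.
- stapler: Red and black stapler, 120 by 36 by 46 mm, lying loose; origin under its centre. A bystander.
- pack: The same battery pack; origin at the centre of its underside.
There are look-alikes about, which are no part of the job. Leave any grey or purple look-alike of the pack alone.

How it is judged:
By the outcome, as a careful person would: the job done as asked, in the order asked, and still so for the second after the job is handed in, with the robot touching nothing.
It also fails if it takes over 64 s, if anything falls off the work surface, if the arm or the gripper's body presses on something with over 40 N, if the wrist force passes 120 N, or if a joint passes its speed limit or range.

### The arm

A 6-joint arm with a two-finger parallel gripper is mounted at the origin on the work surface. World frame = base frame: x ahead of the robot, y to its left, z up, the work surface at z = 0. Lengths are in m, angles in rad, forces in N, time in s.
With the tool pointing down it reaches from about 0.375 to 0.975 m from the base axis. Payload 3.8 kg.
Tool frame: the origin (TCP) lies midway between the tips of the shut fingers; the grasp point (between the pads) lies 19 mm behind it (tcp_to_grasp is the distance from the TCP to the grasp point, in m); z points along the fingers, y is the line along which they close (so a half turn about z gives the same grasp; the last joint's range is limited). The gripper opens to 88 mm and grips with 3 to 60 N. Pads are 18 mm wide; open, the fingers measure 123 mm over their backs; the gripper's body (75 mm by 187 mm) begins 45 mm behind the grasp point.
Start: joints at [-1.299, 0.264, 1.604, -0, 1.274, -0.037], TCP at [0.205, -0.643, 0.239] pointing down, gripper open.
Joint ranges: [-2.63, 2.63], [-0.94, 2.18], [0.31, 2.57], [-1.31, 4.45], [0, 2.66], [-2.55, 2.55]. Speed limits (rad/s): [2.57, 2.57, 3.14, 3.14, 3.14, 3.14].

### API

Orientations are given as a unit quaternion [x, y, z, w].
In Python, from bench import state, camera, hand_in, tcp_to_grasp gives the robot as it stands.
- The arm moves only by the tool arm_command, never from a script. Its argument "series" is a list of rows, each a list of 3 entries, a list of its own where there are three numbers: the shift along the world's x, y, z in m, then the turn about the world's z in rad, then the closure in counts, from 0 (fully open) to 255 (shut). A call has 1 to 10 rows; each row shifts and turns the commanded pose from where the row before left it; what a row does not reach is not made up. A row lasts 1/8 s, in which the tool goes at most 62.5 mm and 10.7 degrees, less where a joint would pass 70% of its speed; a pose out of reach is approached as far as the arm can. A call with a gripper value outside its range is refused whole. The fingers move at their own pace and stop on an object; the grip force is fixed at half the most. Time passes only in rows, so rows that do not move let the fingers close. It gives the time, the measured TCP pose, the force, the opening and the grip force at its end, in the units of the state.
- state(): the state, without advancing time (a new reading comes with each control period).
- camera(name): name is "scene" or "top" or "wrist"; returns a dict with "image" (420x560x3 uint8, red, green, blue), "depth" (420x560 float32, m along the optical axis (not along the pixel's ray), 0 where there is no reading), "mtx" (3x3 intrinsics, pixels), "R" (3x3) and "t" (3): a world point X has camera coordinates R X + t. Camera axes: x right, y down, z forward; pixel columns grow to the right and rows downward; lengths in m; the calibration is good to about 2 mm. A picture is of the moment at which its call begins.
- hand_in(): hands the job in; it is judged then, once.
The state is a dict: "t": time; "joints": joint angles; "dq": joint speeds; "joint_torque": joint torques, N m; "eef_pos": TCP position; "eef_rot": TCP orientation; "ft_force": force on the tool from outside, world axes, zero at the start; "wrist_torque": the same for the moment, N m; "finger_gap": opening from 0.0 (shut) to 1.0 (fully open); "grip_force": force on a finger pad.
Only numpy, scipy, OpenCV 4.12 (cv2) and the standard library are available. Lean on these libraries where they do the work, as an engineer would, in place of code of your own. Each camera call takes 0.05 s, during which the arm holds its last target. There are 200 camera calls.

## Working session

There is one attempt and no reset: what is moved stays moved. The work goes in short steps, Python scripts to look and compute and a tool call to move; the robot and the scene stay as the last step left them, time stands still between calls to the robot, and variables do not carry over. Pictures are saved under pics/ and viewed, at most 10 in all, crops included, and the job is handed in when it is done.

Besides the shell and the picture viewer there is one more tool, called in YAML: its name, and indented under it one key for each argument. arm_command: Moves the arm, as the interface text tells. Its arguments: {"type":"object","properties":{"series":{"type":"array","items":{"type":"array"}}},"required":["series"]}

```bash
mkdir -p pics; python3 - <<'E'
from bench import state,camera,tcp_to_grasp
import cv2,numpy as np
s=state();print(s,tcp_to_grasp)
for n in("top","scene"):
    c=camera(n);np.savez(n+'0.npz',**c);cv2.imwrite(f'pics/{n}0.png',c['image'][:,:,::-1])
    print(n,c['mtx'],c['R'],c['t'])
E
```

```text
{'t': 0.0, 'joints': array([-1.29888449e+00,  2.64760624e-01,  1.60538310e+00,  2.02822028e-05,
        1.27367475e+00, -3.68556207e-02]), 'dq': array([-0.00154196, -0.00044604,  0.00010273, -0.00177867, -0.00042814,
       -0.0007307 ]), 'joint_torque': array([ 2.40827630e-04, -5.02115500e+01, -3.56873560e+01,  7.30209332e-02,
        2.93785078e-02, -2.05830770e-04]), 'eef_pos': array([ 0.2049643 , -0.64238332,  0.23737804]), 'eef_rot': array([ 9.88106329e-01,  1.53768148e-01, -1.20870642e-04, -1.10636850e-03]), 'ft_force': array([-1.26597306, -0.67536914, -0.04875024]), 'wrist_torque': array([-0.0005844 ,  0.01111387, -0.04012117]), 'grip_force': 0.0, 'finger_gap': 0.9994932538055068} 0.0187
top [[416.77956842   0.         281.9755111 ]
 [  0.         416.77956842 211.02059516]
 [  0.           0.           1.        ]] [[ 0.00990029 -0.99994803 -0.00243419]
 [-0.98319807 -0.00929066 -0.18230536]
 [ 0.18227327  0.00419817 -0.98323895]] [-0.01504724  0.53038413  1.08888311]
scene [[506.70823011   0.         278.22570696]
 [  0.         506.70823011 212.53475461]
 [  0.           0.           1.        ]] [[ 0.86088741  0.50859051 -0.01444175]
 [ 0.42438548 -0.73343258 -0.53101189]
 [-0.28065965  0.45101258 -0.8472413 ]] [-0.47652532 -0.16155634  1.38962634]
```

View pics/top0.png

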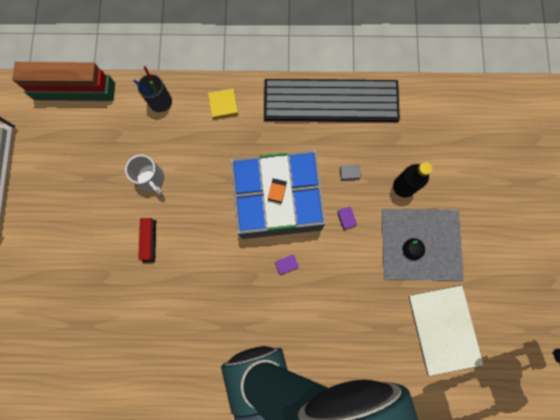

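View pics/scene0.png

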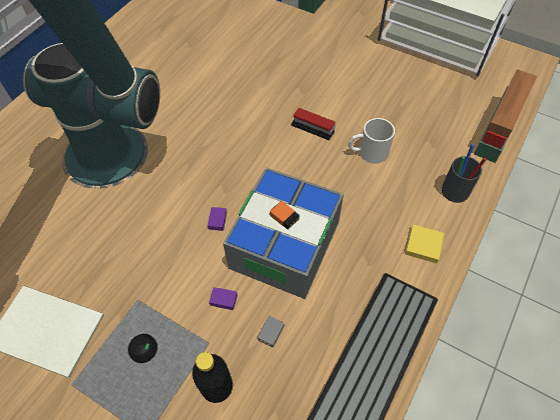

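Top view: the box is centred at about (278,192), with its lane running up the image (world x) and the pack at (277,190). The flask is at (410,180), the mug at (142,170) and the stapler at (147,240), all clear of the box. Next I measure the box and pack.

```bash
cat > h.py <<'E'
import numpy as np,cv2
def cast(c,uv,z):
    uv=np.atleast_2d(uv).astype(float)
    d=np.c_[(uv-c['mtx'][:2,2])/c['mtx'][[0,1],[0,1]],np.ones(len(uv))]@c['R']
    o=-c['R'].T@c['t']
    return (o+d*((z-o[2])/d[:,2])[:,None])[:,:2]
def rect(c,m,z,n=1,amin=20):
    cs=sorted(cv2.findContours(m.astype(np.uint8),0,1)[0],key=cv2.contourArea)[::-1][:n]
    out=[]
    for k in cs:
        if cv2.contourArea(k)<amin: continue
        w=cast(c,k[:,0],z)
        M=cv2.moments((w*1000).astype(np.float32)[:,None])
        r=cv2.minAreaRect((w*1000).astype(np.float32))
        out.append((np.round(r[0],1),np.round(r[1],1),round(r[2],1)))
    return out
def masks(c):
    h=cv2.cvtColor(c['image'],cv2.COLOR_RGB2HSV);H,S,V=h[...,0],h[...,1],h[...,2]
    return (H>105)&(H<125)&(S>150)&(V>90),(H>3)&(H<16)&(S>190)&(V>150)
E
python3 - <<'E'
from h import *
for n in('top','scene'):
    c=dict(np.load(n+'0.npz'));b,o=masks(c)
    o=o.copy();mm=np.zeros_like(o)
    y,x=(190,277) if n=='top' else (213,284)
    mm[y-20:y+20,x-20:x+20]=1
    print(n,*rect(c,b,.125,4),'\n pack',*rect(c,o&mm,.145))
    bb=np.zeros_like(o);ys,xs=(slice(140,240),slice(220,335)) if n=='top' else (slice(160,300),slice(215,350))
    bb[ys,xs]=b[ys,xs]
    w=cast(c,np.argwhere(bb)[:,::-1],.125);print('hull',cv2.minAreaRect((w*1000).astype(np.float32)), 'mean',w.mean(0))
    d=c['depth'];y2,x2=(215,277) if n=='top' else (225,310)
    q=np.array([[x2,y2]]);p=(np.array([(x2-c['mtx'][0,2])/c['mtx'][0,0],(y2-c['mtx'][1,2])/c['mtx'][1,1],1])*d[y2,x2]-c['t'])@c['R'];print(p)
E
```

```text
top (array([512.7,  69.6]), array([83.4, 61.3]), 6.5) (array([530.3, -75.5]), array([83.4, 61.1]), 7.1) (array([608.1,  81.4]), array([84. , 61.1]), 6.8) (array([625.8, -63.7]), array([83.7, 61.4]), 6.6) 
 pack (array([562. ,   4.1]), array([30. , 34.6]), 76.9)
hull ((569.3184204101562, 2.9679794311523438), (179.83450317382812, 207.6303253173828), 6.9245524406433105) mean [0.56783456 0.00307912]
[0.50504177 0.00220439 0.1303043 ]
scene (array([626.5, -62.3]), array([84.1, 65.9]), 7.2) (array([529.8, -74.8]), array([83.5, 64.2]), 7.3) (array([609.7,  81.6]), array([83.1, 64.8]), 6.8) (array([513.1,  69.3]), array([84.7, 66.1]), 6.4) 
 pack
hull ((569.66357421875, 3.5316390991210938), (181.31398010253906, 210.3517303466797), 6.9253387451171875) mean [ 0.57230518 -0.00355222]
[0.62821432 0.01435527 0.12645367]
```

arm_command:
  series:
    - [[0.029,0.05,0],-0.019,255]
    - [[0.029,0.05,0],-0.019,255]
    - [[0.029,0.05,0],-0.019,255]
    - [[0.029,0.05,0],-0.019,255]
    - [[0.029,0.05,0],-0.019,255]
    - [[0.029,0.05,0],-0.019,255]
    - [[0.029,0.05,0],-0.019,255]
    - [[0.029,0.05,0],-0.019,255]
    - [[0.029,0.05,0],-0.019,255]
    - [[0.029,0.05,0],-0.019,255]

```text
t: 1.35
eef_pos: [0.4955, -0.1413, 0.2384]
eef_rot: [0.998, 0.059, -0.0, 0.0]
ft_force: [0.8, -0.2, 0.9]
finger_gap: 0.007
grip_force: 0.0
```

arm_command:
  series:
    - [[0.018,0.027,-0.025],0,255]
    - [[0.018,0.027,-0.025],0,255]
    - [[0,0,-0.03],0,255]
    - [[0,0,-0.02],0,255]
    - [[0,0,-0.006],0,255]
    - [[0,0,-0.003],0,255]
    - [[0,0,-0.003],0,255]
    - [[0,0,-0.003],0,255]
    - [[0,0,-0.003],0,255]
    - [[0,0,0],0,255]

```text
t: 2.6
eef_pos: [0.5318, -0.0893, 0.1225]
eef_rot: [0.998, 0.059, 0.001, 0.0]
ft_force: [-3.2, 0.6, 8.2]
finger_gap: 0.005
grip_force: 4.1
```

arm_command:
  series:
    - [[0,0,-0.002],0,255]
    - [[0,0,-0.002],0,255]
    - [[0,0,0],0,255]

```text
t: 2.98
eef_pos: [0.532, -0.0893, 0.1222]
eef_rot: [0.998, 0.059, 0.001, 0.0]
ft_force: [-12.6, 1.3, 28.3]
finger_gap: 0.006
grip_force: 14.6
```

That flap is full. Next is the +x, −y flap.

arm_command:
  series:
    - [[0,0,0.024],0,255]
    - [[0.048,0.006,0],0,255]
    - [[0.049,0.006,0],0,255]
    - [[0,0,-0.006],0,255]
    - [[0,0,-0.006],0,255]
    - [[0,0,-0.003],0,255]
    - [[0,0,-0.003],0,255]
    - [[0,0,-0.003],0,255]
    - [[0,0,-0.002],0,255]
    - [[0,0,0],0,255]

```text
t: 4.22
eef_pos: [0.6272, -0.0772, 0.1223]
eef_rot: [0.998, 0.059, -0.0, 0.0]
ft_force: [-12.2, 0.7, 22.0]
finger_gap: 0.001
grip_force: 10.8
```

Also full. Crossing to the +y side.

arm_command:
  series:
    - [[0,0,0.055],0,255]
    - [[-0.007,0.057,0],0,255]
    - [[-0.007,0.056,0],0,255]
    - [[-0.007,0.056,0],0,255]
    - [[0,0,-0.03],0,255]
    - [[0,0,-0.012],0,255]
    - [[0,0,-0.005],0,255]
    - [[0,0,-0.004],0,255]
    - [[0,0,-0.004],0,255]
    - [[0,0,0],0,255]

```text
t: 5.48
eef_pos: [0.6075, 0.0912, 0.1227]
eef_rot: [0.998, 0.059, 0.0, 0.0]
ft_force: [-11.3, -1.2, 20.5]
finger_gap: 0.005
grip_force: 10.5
```

Full. The last one should be −x, +y; I'll press it to confirm that it swings.

arm_command:
  series:
    - [[0,0,0.024],0,255]
    - [[-0.048,-0.006,0],0,255]
    - [[-0.049,-0.006,0],0,255]
    - [[0,0,-0.012],0,255]
    - [[0,0,-0.006],0,255]
    - [[0,0,-0.005],0,255]
    - [[0,0,-0.005],0,255]
    - [[0,0,-0.005],0,255]
    - [[0,0,-0.005],0,255]
    - [[0,0,0],0,255]

```text
t: 6.72
eef_pos: [0.5097, 0.08, 0.103]
eef_rot: [0.998, 0.059, -0.001, -0.0]
ft_force: [-1.1, -0.7, -0.8]
finger_gap: 0.003
grip_force: 0.1
```

Flap −x, +y swings down (z 0.103 with no force). I'll lift, go to the +x side of the pack and look again.

arm_command:
  series:
    - [[0,0,0.05],0,255]
    - [[0,0,0.05],0,255]
    - [[0.04,-0.02,0.02],0,255]
    - [[0.04,-0.02,0.02],0,255]
    - [[0.04,-0.03,0],0,255]
    - [[0,0,0],0,255]

```text
t: 7.48
eef_pos: [0.6323, 0.008, 0.2436]
eef_rot: [0.998, 0.058, 0.0, 0.0]
ft_force: [-0.5, -0.2, 0.5]
finger_gap: 0.003
grip_force: 0.0
```

```bash
python3 - <<'E'
from h import *
from bench import *
print(state()['eef_pos'])
ims=[]
for n in('wrist','scene'):
    c=camera(n);np.savez(n+'1.npz',**c);ims.append(c['image'][:,:,::-1])
cv2.imwrite('pics/w1.png',cv2.resize(np.hstack(ims),(800,300)))
E
```

```text
[0.6322702  0.00802405 0.2436303 ]
```

View pics/w1.png

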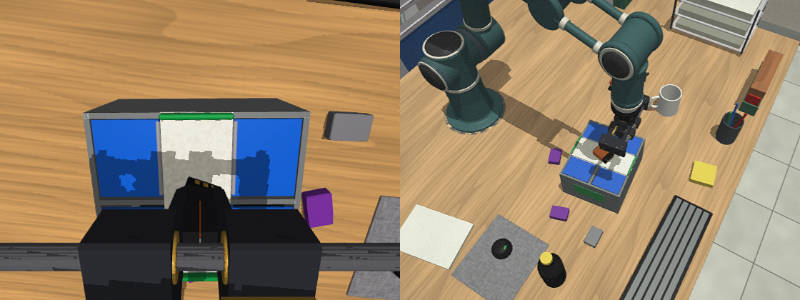

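```bash
python3 - <<'E'
from h import *
c=dict(np.load('top0.npz'));b,o=masks(c)
h=cv2.cvtColor(c['image'],cv2.COLOR_RGB2HSV)
m=((h[...,2]<90)|(o))&~b
u=np.array([.9928,.1203]);v=np.array([-.1203,.9928]);C=np.array([.5695,.0032])
mm=np.zeros_like(m);mm[172:210,262:292]=m[172:210,262:292]
for k,z in((mm,.145),(o&mm,.145)):
    r=rect(c,k,z)[0];d=r[0]/1000-C;print(r,'box frame',d@u*1000,d@v*1000)
cv2.imwrite('pics/p.png',cv2.resize(np.hstack([c['image'][150:235,225:330,::-1],np.repeat(mm[150:235,225:330,None]*255,3,2).astype(np.uint8)]),None,fx=3.8,fy=3.8,interpolation=0))
E
```

```text
(array([562. ,   4.1]), array([30. , 34.6]), 76.9) box frame -7.337729999999952 1.7957699999999936
(array([562. ,   4.1]), array([30. , 34.6]), 76.9) box frame -7.337729999999952 1.7957699999999936
```

View pics/p.png

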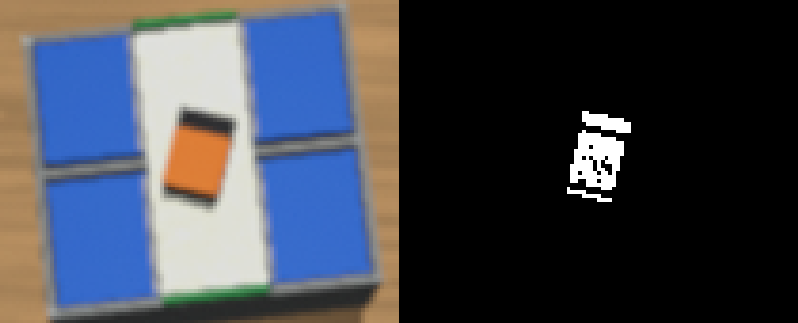

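The crop shows the pack centred near (277,191), turned about −20° from the lane. Pushing −x from its +x end with the shut fingers should bring it in front of the −x, +y flap and square it up.

arm_command:
  series:
    - [[-0.013,0.005,-0.04],0,255]
    - [[0,0,-0.04],0,255]
    - [[0,0,-0.025],0,255]
    - [[0,0,-0.007],0,255]
    - [[-0.0099,-0.0012,0],0,255]
    - [[-0.006,-0.0007,0],0,255]
    - [[-0.006,-0.0007,0],0,255]
    - [[-0.006,-0.0007,0],0,255]
    - [[-0.006,-0.0007,0],0,255]
    - [[-0.006,-0.0007,0],0,255]

```text
t: 8.82
eef_pos: [0.577, 0.0101, 0.1319]
eef_rot: [0.998, 0.059, 0.0, 0.0]
ft_force: [-0.3, 0.7, 0.6]
finger_gap: 0.004
grip_force: 0.4
```

arm_command:
  series:
    - [[-0.006,-0.0007,0],0,255]
    - [[-0.006,-0.0007,0],0,255]
    - [[-0.006,-0.0007,0],0,255]
    - [[0,0,0],0,255]

```text
t: 9.32
eef_pos: [0.5584, 0.0081, 0.1315]
eef_rot: [0.998, 0.059, -0.0, -0.0]
ft_force: [0.2, -0.6, -0.1]
finger_gap: 0.004
grip_force: 0.0
```

```bash
python3 - <<'E'
from h import *
from bench import *
p=state()['eef_pos'];print(p)
u=np.array([.9928,.1203]);v=np.array([-.1203,.9928]);C=np.array([.5695,.0032])
print((p[:2]-C)@u,(p[:2]-C)@v)
a=camera('top')['image'][140:245,215:345,::-1];b=camera('scene')['image'][150:255,210:340,::-1]
cv2.imwrite('pics/p2.png',cv2.resize(np.hstack([a,b]),None,fx=3,fy=3))
E
```

```text
[0.55843937 0.00806565 0.13148147]
-0.010395658706573194 0.006161209853508105
```

View pics/p2.png

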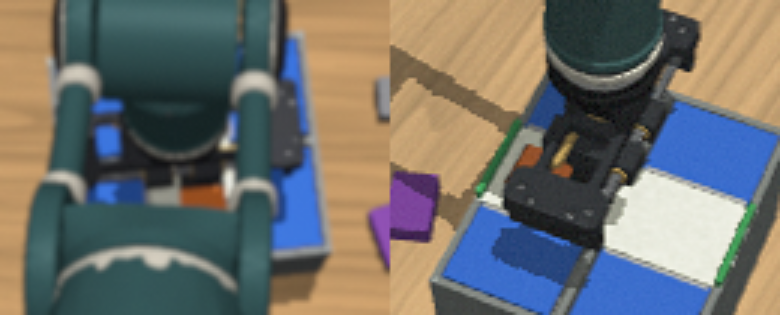

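arm_command:
  series:
    - [[0.004,0,0.02],0,255]
    - [[0,0,0.05],0,255]
    - [[0,0,0.03],0,255]

```text
t: 9.8
eef_pos: [0.5641, 0.0081, 0.2339]
eef_rot: [0.998, 0.059, 0.001, 0.0]
ft_force: [0.8, -0.2, -0.9]
finger_gap: 0.005
grip_force: 0.0
```

```bash
python3 -c "
from bench import *
s=state();print(s['joints'],s['eef_pos'])"
```

```text
[-2.97454436e-02  5.69122959e-02  1.85130240e+00 -1.52689372e-05
  1.23131092e+00  1.42224937e+00] [0.5641277  0.00812094 0.23393498]
```

arm_command:
  series:
    - [[-0.003,-0.015,0],0.175,255]
    - [[-0.003,-0.015,0],0.175,255]
    - [[-0.003,-0.015,0],0.175,255]
    - [[-0.003,-0.015,0],0.175,255]
    - [[-0.003,-0.015,0],0.175,255]
    - [[-0.003,-0.015,0],0.175,255]
    - [[-0.003,-0.015,0],0.175,255]
    - [[-0.003,-0.015,0],0.175,255]
    - [[-0.003,-0.015,0],0.171,255]
    - [[0,0,0],0,255]

```text
t: 11.05
eef_pos: [0.5361, -0.1275, 0.2315]
eef_rot: [0.665, 0.747, -0.0, -0.0]
ft_force: [-0.2, -0.3, -0.1]
finger_gap: 0.002
grip_force: 0.0
```

```bash
python3 - <<'E'
from h import *
from bench import *
s=state();print(s['eef_pos'],s['eef_rot'])
u=np.array([.9928,.1203]);v=np.array([-.1203,.9928]);C=np.array([.5695,.0032])
ims=[]
for n in('wrist','scene'):
    c=camera(n);np.savez(n+'2.npz',**c);ims.append(c['image'][:,:,::-1])
    b,o=masks(c)
    for r in rect(c,o,.145,3):
        d=r[0]/1000-C;print(n,r,'box frame',d@u*1000,d@v*1000)
cv2.imwrite('pics/w2.png',cv2.resize(np.hstack(ims),(800,300)))
E
```

```text
[ 0.53607685 -0.12753823  0.23151224] [ 6.65074117e-01  7.46777320e-01 -1.25644793e-04 -1.93313753e-04]
```

View pics/w2.png

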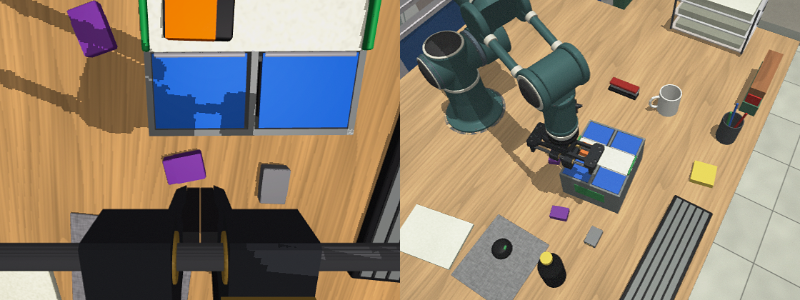

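The wrist view shows the pack squared up at the lane's −x end, its near edge running from about (228,55) to (326,55) in full-size pixels. I'll get its position by casting those pixels.

```bash
python3 - <<'E'
from h import *
u=np.array([.9928,.1203]);v=np.array([-.1203,.9928]);C=np.array([.5695,.0032])
B=np.c_[u,v]
c=dict(np.load('wrist2.npz'));h=cv2.cvtColor(c['image'],cv2.COLOR_RGB2HSV)
print(h[20,260],h[20,315])
H,S,V=cv2.split(h)
o=(S>180)&(H<22)&(V>150);o[80:]=0;o[:,:200]=0
k=(V<70);k[57:]=0;k[:,:220]=0;k[:,340:]=0
for n,m in(('orange',o),('black',k)):
    ys,xs=np.nonzero(m);print(n,xs.min(),xs.max(),ys.max())
    q=[[xs.min(),20],[xs.max(),20],[xs[ys==ys.max()].mean(),ys.max()]]
    print(((cast(c,q,.145)-C)@B*1000).round(1))
b=(H>105)&(H<125)&(S>150)
for x in rect(c,b,.125,2):print(x,(x[0]/1000-C)@B*1000)
E
```

```text
[ 16 255 242] [135   9  55]
orange 231 303 54
[[-75.3  -8.8]
 [-35.4  -9. ]
 [-43.7 -26.4]]
black 228 328 56
[[-76.9  -8.8]
 [-21.6  -9.1]
 [-30.9 -27.5]]
(array([625.7, -60.1]), array([84.6, 66.8]), 7.0) [ 48.18037 -69.6051 ]
(array([529.3, -71.9]), array([83.9, 66.7]), 7.1) [-48.94509 -69.72322]
```

arm_command:
  series:
    - [[-0.0044,0.036,-0.02],0,255]
    - [[-0.0044,0.0365,-0.03],0,255]
    - [[0,0,-0.03],0,255]
    - [[0,0,-0.015],0,255]
    - [[0,0,-0.005],0,255]
    - [[-0.0012,0.0099,0],0,255]
    - [[-0.0009,0.0074,0],0,255]
    - [[-0.0009,0.0074,0],0,255]
    - [[-0.0009,0.0074,0],0,255]
    - [[-0.0009,0.0074,0],0,255]

```text
t: 12.4
eef_pos: [0.5228, -0.0144, 0.132]
eef_rot: [0.664, 0.748, 0.0, 0.0]
ft_force: [0.5, -1.4, 0.7]
finger_gap: 0.009
grip_force: 0.4
```

arm_command:
  series:
    - [[-0.0009,0.0074,0],0,255]
    - [[-0.0009,0.0074,0],0,255]
    - [[-0.0009,0.0074,0],0,255]
    - [[0,0,0],0,255]

```text
t: 12.9
eef_pos: [0.5197, 0.008, 0.1316]
eef_rot: [0.664, 0.748, -0.0, -0.0]
ft_force: [-0.2, 0.8, 0.9]
finger_gap: 0.006
grip_force: 0.0
```

```bash
python3 - <<'E'
from h import *
from bench import *
s=state();print(s['eef_pos'])
u=np.array([.9928,.1203]);v=np.array([-.1203,.9928]);C=np.array([.5695,.0032])
print((s['eef_pos'][:2]-C)@np.c_[u,v])
a=camera('wrist')['image'][:,:,::-1];b=camera('scene')['image'][150:300,210:350,::-1]
cv2.imwrite('pics/w3.png',np.hstack([cv2.resize(a,(400,300)),cv2.resize(b,(400,300))]))
E
```

```text
[0.51968974 0.0080132  0.13156294]
[-0.0488726   0.01077072]
```

View pics/w3.png

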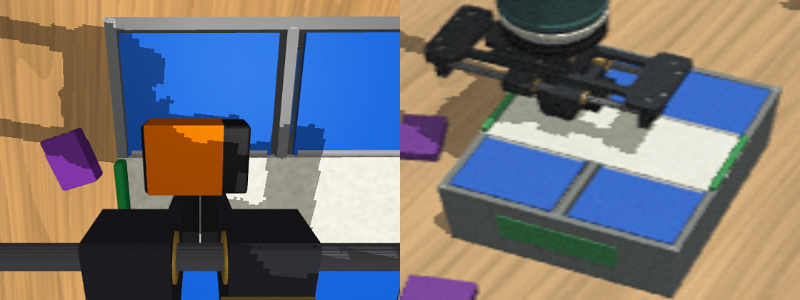

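The pack is square and about to tip over flap −x, +y, clear of the divider. Keep pushing.

arm_command:
  series:
    - [[-0.0006,0.005,0],0,255]
    - [[-0.0006,0.005,0],0,255]
    - [[-0.0006,0.005,0],0,255]
    - [[-0.0006,0.005,0],0,255]
    - [[-0.0006,0.005,0],0,255]
    - [[-0.0006,0.005,0],0,255]
    - [[0,0,0],0,255]
    - [[0,0,0],0,255]

```text
t: 14.0
eef_pos: [0.5163, 0.0373, 0.1317]
eef_rot: [0.664, 0.748, -0.0, 0.0]
ft_force: [-0.8, 0.6, -0.1]
finger_gap: 0.002
grip_force: 0.0
```

```bash
python3 - <<'E'
from h import *
from bench import *
s=state();print(s['eef_pos'],s['ft_force'])
a=camera('wrist')['image'][:,:,::-1];b=camera('scene')['image'][150:300,210:350,::-1]
cv2.imwrite('pics/w4.png',np.hstack([cv2.resize(a,(400,300)),cv2.resize(b,(400,300))]))
E
```

```text
[0.51634509 0.03731608 0.13171499] [-0.83639052  0.59495988 -0.11615488]
```

View pics/w4.png

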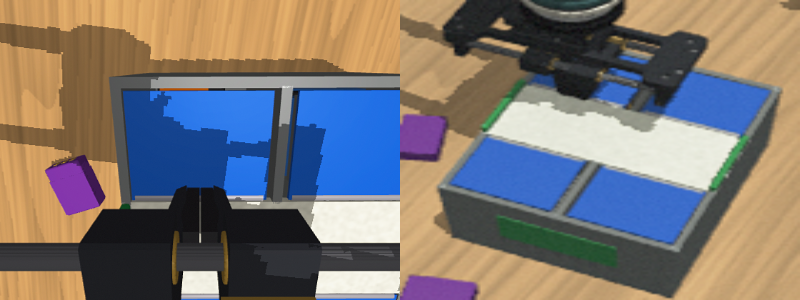

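The pack has dropped in, but an orange sliver shows at the flap's outer gap, at about (185,88) in the left half. I'll retreat up and check the flap level by depth.

arm_command:
  series:
    - [[0,0,0.03],0,255]
    - [[0,0,0.05],0,255]
    - [[0.005,-0.04,0.03],0,255]
    - [[0.005,-0.04,0],0,255]
    - [[0,0,0],0,255]

```text
t: 14.72
eef_pos: [0.5268, -0.0449, 0.2424]
eef_rot: [0.665, 0.747, 0.0, 0.001]
ft_force: [0.1, 0.0, -0.2]
finger_gap: 0.002
grip_force: 0.0
```

```bash
python3 - <<'E'
from h import *
from bench import *
u=np.array([.9928,.1203]);v=np.array([-.1203,.9928]);C=np.array([.5695,.0032])
c=camera('wrist');print(state()['eef_pos'])
for lx in(-49,49):
  for ly in(45,60,75,90,100):
    w=C+lx/1e3*u+ly/1e3*v;X=c['R']@np.r_[w,.125]+c['t'];p=c['mtx']@X/X[2]
    x,y=p[:2].round().astype(int)
    if not(0<=x<560 and 0<=y<420):print(lx,ly,'out');continue
    d=np.median(c['depth'][y-2:y+3,x-2:x+3]);q=(np.linalg.inv(c['mtx'])@[x,y,1]*d-c['t'])@c['R'];print(lx,ly,q.round(4))
cv2.imwrite('pics/w5.png',c['image'][:,:,::-1])
E
```

```text
[ 0.52628728 -0.04361799  0.24175892]
-49 45 [0.5151 0.042  0.1237]
-49 60 [0.5134 0.0572 0.1233]
-49 75 [0.5117 0.0717 0.1237]
-49 90 [nan nan nan]
-49 100 out
49 45 [0.6128 0.054  0.1239]
49 60 [0.6113 0.0691 0.1237]
49 75 [0.6097 0.0837 0.1239]
49 90 [nan nan nan]
49 100 out
  return _methods._mean(a, axis=axis, dtype=dtype,
  ret = ret.dtype.type(ret / rcount)
```

View pics/w5.png

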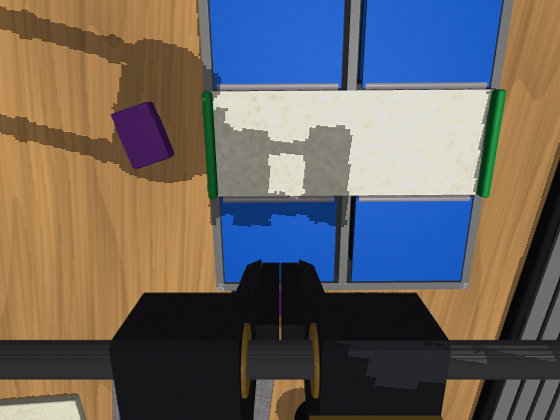

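The −x, +y flap is level to within depth noise (z 0.1237, the same as its neighbour). The lane is empty and the arm is clear of everything.

```bash
python3 -c "
from bench import *
print(hand_in())"
```

```text
the job is handed in; nothing more can be done
None
```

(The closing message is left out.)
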